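Hang the sage table sign on its brass stand

TASK

Take the sage-green table sign out of the wooden rack and hang it on the brass stand: pass its keyhole over the screw head, press it in against the sprung collar behind, and slide it down until the screw sits fully home at the top of the narrow slot. Be gentle with the stand, let go and leave the sign hanging upright, and leave the terracotta sign, the candlestick, the goblet and the votive glass where they are.

Things in the scene. Friction and masses are not known exactly. Their poses are not given: they have to be found in the camera images.
- sage_sign: Loose sage-green sign: rigid upright plate, 8 mm thick (its x), 152 mm tall (z), about 140 g. Origin: centre of its underside; decorated front faces its +x. Panel 90 mm wide (y) up to z = 88 mm; above it a tab 40 mm wide, z = 88 to 152, to grip from above across the 8 mm.
- keyhole (a point): Centre of the round (octagonal) hole of the sage sign's keyhole, 56 mm above its underside, mid thickness. The hole is 16 mm across, goes through, and from 3 to 8 mm above this point it funnels into a slot 6.5 mm wide that runs straight up. Axes as the sign's.
- slot_home (a point): Point of the sage sign where the screw's axis lies when fully home: 20 mm above the keyhole centre, 76 mm above the underside; the slot's top end is 2.25 mm above it.
- terracotta_sign: A second sign of the same shape in terracotta, in the other slot of the rack; stays there. Origin: centre of its underside.
- rack: Fixed wooden card rack, 60 x 212 mm, 38 mm high, with two slots 10 mm wide (x), 28 mm deep, centred at y = +52 and -52 mm; a sign stands upright in each on the slot floor 10 mm above the table, with the signs' x along the rack's x. Origin: centre of its underside.
- stand: Fixed brass stand: foot 110 mm across, 10 mm high; flat post 10 mm thick (x), 30 mm wide (y), top at z = 144 mm. Origin: centre of its underside. A horizontal screw stands out of the post along its +x at y = 0. The sign hangs on this +x side, its +x along the stand's +x. Between sign and stand 15 N is plenty; over 25 N is too rough.
- head_mid (a point): NOT the screw itself: the front of the screw head if set at mid height (stand x 24.5, z 120 mm). The real screw was set by hand up to 15 mm higher or lower (x, y exact) and is unmeasured: find it by feel or eye. It holds firm. Steel head 11 mm across (8 mm at the front rim), 4 mm thick; shank 4.5 mm across.
- collar_mid (a point): Front of the sprung copper collar (30 mm across, round the screw's shank) if at mid height: 6 mm behind the head's back (stand x 14.5 mm). It yields up to 6 mm: 2.4 N at first, +0.4 N per mm. The 8 mm plate fits behind the head with the collar pushed in 2 to 6 mm. Its clamping keeps the sign from dropping: slide it down.
- candlestick: Loose brass candlestick with a white candle, foot 84 mm across, 240 mm tall. Origin: centre of its underside.
- goblet: Loose dark blue goblet, 72 mm across, 150 mm tall. Origin: centre of its underside.
- votive: Loose amber votive glass, 72 mm across, 80 mm tall. Origin: centre of its underside.
There are look-alikes about, which are no part of the job. Of the things shaped like the rack, the wooden one is meant. What is shaped like the sage_sign but pink is not meant.

How it is judged:
By the outcome, as a careful person would: the job done as asked, in the order asked, and still so for the second after the job is handed in, with the robot touching nothing.
It also fails if it takes over 64 s, if anything falls off the work surface, if the arm or the gripper's body presses on something with over 40 N, if the wrist force passes 120 N, or if a joint passes its speed limit or range.

ROBOT

A 6-joint arm with a two-finger parallel gripper is mounted at the origin on the work surface. World frame = base frame: x ahead of the robot, y to its left, z up, the work surface at z = 0. Lengths are in m, angles in rad, forces in N, time in s.
With the tool pointing down it reaches from about 0.425 to 1.125 m from the base axis. Payload 14.9 kg.
Tool frame: the origin (TCP) lies between the finger pads; the fingertips stand 17 mm ahead of it and the grasp point (between the pads) lies 2 mm behind it; z points along the fingers, y is the line along which they close (so a half turn about z gives the same grasp; the last joint's range is limited). The gripper opens to 91 mm and grips with 3 to 60 N. Pads are 32 mm wide; open, the fingers measure 118 mm over their backs; the gripper's body (76 mm by 178 mm) begins 60 mm behind the grasp point.
Start: joints at [-1.14, 0.379, 1.734, -0, 1.028, -0.033], TCP at [0.313, -0.626, 0.231] pointing down, gripper open.
Joint ranges: [-2.77, 2.77], [-0.74, 2.19], [0, 2.66], [-1.06, 4.2], [0.31, 2.87], [-3.08, 3.08]. Speed limits (rad/s): [1.89, 1.89, 2.39, 3.14, 3.14, 3.14].

INTERFACE

Orientations are given as [roll, pitch, yaw] about the fixed x, y, z axes, in that order (R = Rz(yaw) Ry(pitch) Rx(roll)).
In Python, from rig import telemetry, vision, ticket gives the robot as it stands.
- The arm moves only by the shell command python3 -m inch 'ROWS' [OPENING] [FORCE]. ROWS is JSON, a list of rows, each a list of 6 numbers: the shift along the tool's x, y, z in m, then the turn, a rotation vector about the tool's x, y, z in rad. In form: [[tx, ty, tz, ax, ay, az], ...]. A call has 1 to 10 rows; each row shifts and turns the commanded pose from where the row before left it, along the tool's axes as they then stand; what a row does not reach is not made up. A row lasts 1/8 s, in which the tool goes at most 62.5 mm and 10.7 degrees, less where a joint would pass 70% of its speed; a pose out of reach is approached as far as the arm can. A call is refused whole if a number of a shift passes 0.0625 or a number of a turn 0.188, either way. A call with a gripper value outside its range is refused whole. OPENING is the closure, from 0 (fully open) to 1 (shut), set as the call begins (- or left out, the last holds). The fingers move at their own pace and stop on an object; FORCE is the grip in N (left out, the last holds). Time passes only in rows, so rows that do not move let the fingers close. It gives the time, the measured TCP pose, the force, the opening and the grip force at its end, in the units of the state.
- telemetry.read_state(): the state, without advancing time (a new reading comes with each control period).
- vision.get_image(name): name is "scene" or "side" or "wrist"; returns the picture (400x640x3 uint8, blue, green, red); there is no depth.
- vision.camera_info(name): a dict with "fov_y" (degrees; the focal length in pixels is half the picture's height over the tangent of half this angle, whatever the lens; pixels are square), "cx", "cy" (the principal point, pixels), "xyz" and "attitude" of the camera in the world. Camera axes: x right, y up, looking along -z (the intrinsics and any distortion apply to the point x, -y, -z); pixel columns grow to the right and rows downward; lengths in m; the calibration is good to about 2 mm. A picture is of the moment at which its call begins: read the wrist's pose just before it. camera_info takes no time and is no camera call; for the wrist camera it gives the pose at the moment of the call.
- ticket.close_job(): hands the job in; it is judged then, once.
The state is a dict: "clock": time; "joints": joint angles; "dq": joint speeds; "effort": joint torques, N m; "tcp_pos": TCP position; "eef_rot": TCP orientation; "contact_force": force on the tool from outside, world axes, zero at the start; "ft_torque": the same for the moment, N m; "finger_gap": opening from 0.0 (shut) to 1.0 (fully open); "grasp_force": force on a finger pad.
Only numpy, scipy, OpenCV 4.12 (cv2) and the standard library are available. Lean on these libraries where they do the work, as an engineer would, in place of code of your own. Each camera call takes 0.05 s, during which the arm holds its last target. There are 200 camera calls.

## Working session

There is one attempt and no reset: what is moved stays moved. The work goes in short steps, Python scripts to look and compute and a shell command to move; the robot and the scene stay as the last step left them, time stands still between calls to the robot, and variables do not carry over. Pictures are saved under pics/ and viewed, at most 10 in all, crops included, and the job is handed in when it is done.

```bash
mkdir -p pics; ls; python3 - <<'E'
from rig import telemetry, vision
import cv2
print(telemetry.read_state())
for n in ("scene","side","wrist"):
    print(n, vision.camera_info(n))
    cv2.imwrite(f"pics/{n}0.png", vision.get_image(n))
E
```

```text
pics
{'clock': 0.0, 'joints': array([-1.14030111e+00,  3.79398704e-01,  1.73479959e+00,  9.66040526e-06,
        1.02852250e+00, -3.32834023e-02]), 'dq': array([-0.00070248,  0.00103255,  0.00056223,  0.00034851, -0.00014179,
        0.00275489]), 'effort': array([-6.94482806e-04, -7.63723683e+01, -4.34373128e+01,  6.49873121e-02,
        4.22725326e-02, -4.68600638e-05]), 'tcp_pos': array([ 0.31297362, -0.62569495,  0.23028583]), 'eef_rot': array([-3.14046541e+00, -4.58057932e-05,  4.63773601e-01]), 'contact_force': array([ 0.16867181, -0.24665967, -0.86868956]), 'ft_torque': array([-0.03246186,  0.01240454,  0.04476134]), 'grasp_force': 0.0, 'finger_gap': 1.0035207327866487}
scene {'fov_y': 49.83910556568366, 'cx': 322.20797150918537, 'cy': 195.85629012946063, 'xyz': array([ 1.4165693 , -0.12345686,  0.67979173]), 'attitude': array([0.98345328, 0.01305406, 1.3675352 ])}
side {'fov_y': 49.59618164894507, 'cx': 325.8069565243389, 'cy': 199.7881081783226, 'xyz': array([ 0.449366  , -0.70833034,  0.68625499]), 'attitude': array([ 0.92966427,  0.01800069, -0.12807674])}
wrist {'fov_y': 65.97554017225218, 'cx': 322.38044652452174, 'cy': 205.24775147501782, 'xyz': array([ 0.38418781, -0.58957447,  0.38343167]), 'attitude': array([-0.28310126,  0.00121661, -1.10769933])}
```

View pics/scene0.png

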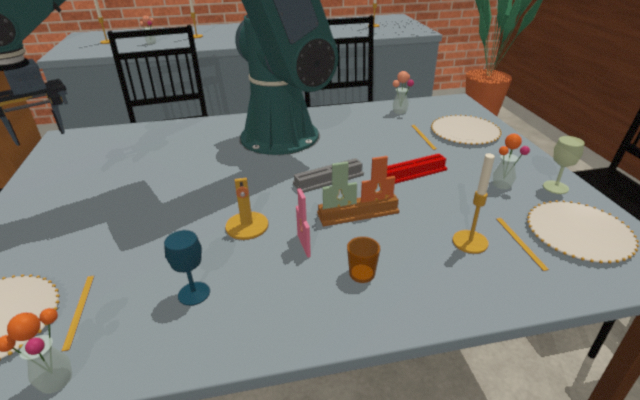

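View pics/side0.png

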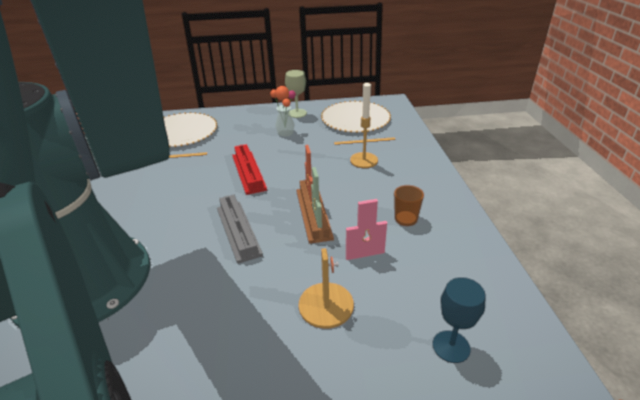

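Scene picture: candidate racks are the grey one (328,176), the red one (415,168) and the wooden one (358,208), which is the one meant. Candidate signs are the sage one (340,185) in the wooden rack, which is meant, the terracotta one (378,180), and the loose pink look-alike (303,222), which isn't. The stand is at (245,210). The side picture has the stand at (326,290), the wooden rack at (314,210) and the sage sign at (317,195). I'll confirm with enlarged crops.

```bash
python3 - <<'E'
import cv2
a=cv2.imread('pics/scene0.png')[148:268,220:420]
cv2.imwrite('pics/sc_crop.png',cv2.resize(a,None,fx=4,fy=4,interpolation=cv2.INTER_CUBIC))
b=cv2.imread('pics/side0.png')[140:330,270:410]
b=cv2.resize(b,None,fx=4,fy=4,interpolation=cv2.INTER_CUBIC)
# two halves side by side: rows 140-245 x 290-390 ; rows 235-330 x 280-380
s=cv2.imread('pics/side0.png')
h1=cv2.resize(s[140:260,285:385],None,fx=4,fy=5/1.25,interpolation=cv2.INTER_CUBIC)
h2=cv2.resize(s[215:335,280:380],None,fx=4,fy=4,interpolation=cv2.INTER_CUBIC)
cv2.imwrite('pics/si_crop.png',cv2.hconcat([h1,h2]))
E
```

```text
(no output)
```

View pics/sc_crop.png

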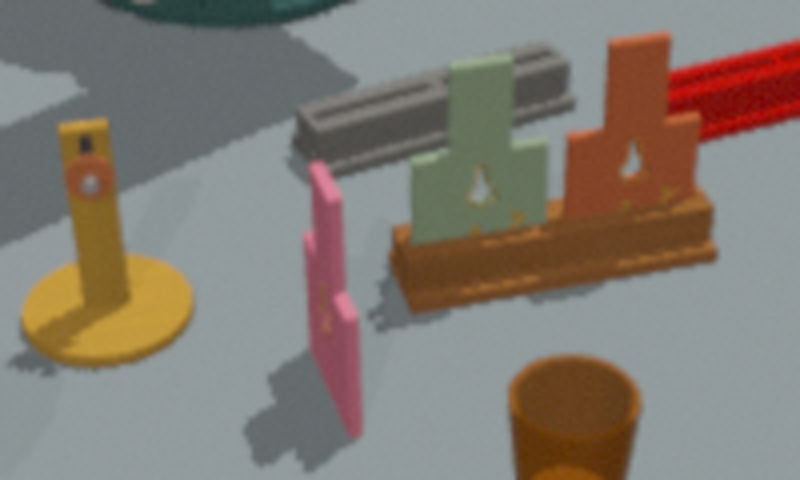

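View pics/si_crop.png

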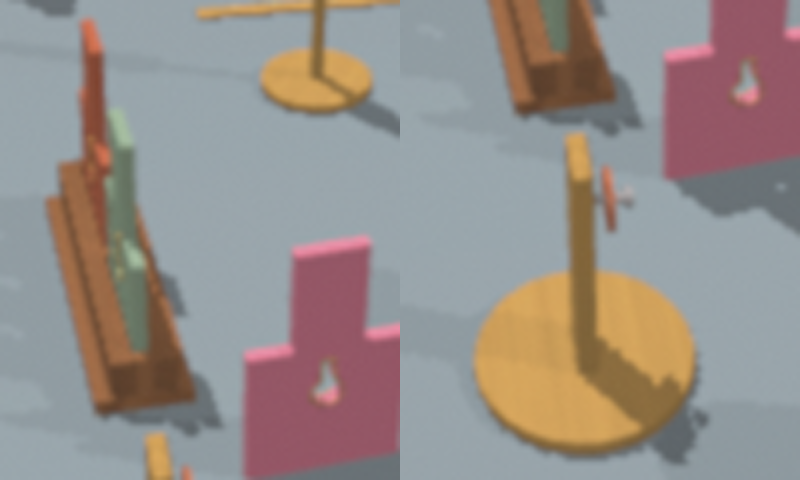

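The crops confirm it. The sage sign stands in the wooden rack with its front facing the scene camera, tab top edge at crop (450,67)-(512,59). The stand's collar and head are at scene crop (90,180) and side crop (627,195). Next I fit poses from both views and check with an overlay.

```bash
cat > h.py <<'E'
import numpy as np, cv2
from scipy.spatial.transform import Rotation as R
from scipy.optimize import least_squares
from rig import vision
def cam(n):
    i=vision.camera_info(n); f=200/np.tan(np.radians(i['fov_y'])/2)
    return dict(f=f,c=np.array([i['cx'],i['cy']]),p=np.array(i['xyz']),R=R.from_euler('xyz',i['attitude']).as_matrix())
def proj(c,P):
    q=(np.atleast_2d(P)-c['p'])@c['R']
    return c['c']+c['f']*np.c_[q[:,0],-q[:,1]]/-q[:,2:3]
def place(x,y,yaw,P,z=0):
    return np.atleast_2d(P)@R.from_euler('z',yaw).as_matrix().T+[x,y,z]
def px(uv,org,off=0): # crop at 4x -> pixel
    u=np.array(uv,float)-[off,0]; return (u+.5)/4-.5+org
E
cat > fit.py <<'E'
from h import *
sc,si=cam('scene'),cam('side')
O1,O2,O3=[220,148],[285,140],[280,215]
m=1e-3
# sign: points (mm) in sign frame, front x=4
sg=[((4,-20,152),(450,68)),((4,20,152),(512,60)),((4,-45,88),(412,161)),((4,45,88),(547,142)),((4,0,56),(481,195)),((4,-20,88),(450,155)),((4,20,88),(513,145))]
sgs=[((4,-20,152),(133,142)),((-4,-20,152),(119,146)),((4,-45,88),(147,258)),((-4,-45,88),(128,262))]
st=[((5,-15,144),(63,134)),((5,15,144),(109,128)),((14.5,0,None),(90,178)),((24.5,0,None),(92,183))]
sts=[((5,-15,144),(594,178)),((-5,-15,144),(570,182)),((-5,15,144),(567,137)),((5,15,144),(589,134)),((14.5,0,None),(609,200)),((24.5,0,None),(630,195))]
def fitobj(A,B,x0,O,off,z,foot=None):
    def res(p,full=False):
        mk=lambda L:place(p[0],p[1],p[2],np.array([[a,b,(p[3]*1e3 if c is None else c)] for (a,b,c),_ in L])*m,z)
        r=[proj(sc,mk(A))-px([k for _,k in A],O1), proj(si,mk(B))-px([k for _,k in B],O,off)]
        r=np.vstack(r)
        if foot:
            for c,(l,rr,t,bt) in ((sc,foot[0]),(si,foot[1])):
                th=np.linspace(0,2*np.pi,721); ring=np.c_[.055*np.cos(th),.055*np.sin(th),0*th]
                q=np.vstack([proj(c,place(p[0],p[1],0,ring,h)) for h in (0,.01)])
                r=np.vstack([r,[q[:,0].min()-l,q[:,0].max()-rr],[q[:,1].max()-bt,0]])
        return r if full else r.ravel()
    s=least_squares(res,x0,loss='soft_l1',f_scale=.7)
    print(np.round(s.x,4)); print(np.round(res(s.x,True),1).tolist()); return s.x
if __name__=='__main__':
    S=fitobj(sg,sgs,[.7,.0,.1],O2,0,.01)
    p=lambda u,v,O,off=0:px((u,v),O,off)
    foot=[(p(23,0,O1)[0],p(193,0,O1)[0],0,p(0,363,O1)[1]),(p(474,0,O3,400)[0],p(695,0,O3,400)[0],0,p(0,452,O3,400)[1])]
    T=fitobj(st,sts,[.6,-.2,.1,.12],O3,400,0,foot)
    # overlay
    ims={n:cv2.resize(cv2.imread(f'pics/{n}0.png'),None,fx=4,fy=4,interpolation=cv2.INTER_CUBIC) for n in('scene','side')}
    out=[(4,-45,0),(4,-45,88),(4,-20,88),(4,-20,152),(4,20,152),(4,20,88),(4,45,88),(4,45,0)]
    P1=[place(*S,np.array(out)*m,.01),place(*S,np.array(out)*[-1,1,1]*m,.01)]
    post=[(5,-15,10),(5,-15,144),(5,15,144),(5,15,10)]
    P2=[place(*T[:3],np.array(post)*m),place(*T[:3],np.array(post)*[-1,1,1]*m)]
    th=np.linspace(0,2*np.pi,40); h=T[3]*1e3
    for x,r in((14.5,15),(24.5,4),(20.5,5.5)): P2.append(place(*T[:3],np.c_[0*th+x,r*np.cos(th),h+r*np.sin(th)]*m))
    P2.append(place(*T[:3],np.c_[55*np.cos(th),55*np.sin(th),0*th+10]*m))
    for n,c in(('scene',sc),('side',si)):
        for P in P1+P2: cv2.polylines(ims[n],[np.int32((proj(c,P)+.5)*4-.5)],False,(255,0,255),1,cv2.LINE_AA)
    a=ims['scene']; b=ims['side']
    t=[a[160*4:240*4,218*4:278*4],a[180*4-80:255*4-60,320*4:370*4],b[140*4:215*4+20,297*4:340*4],b[245*4:325*4,297*4:357*4]]
    cv2.imwrite('pics/ov.png',cv2.hconcat([cv2.resize(i[:320],(200,320)) if 0 else i[:320,:200] for i in t]))
E
python3 fit.py
```

```text
[0.5187 0.0988 0.0562]
[[0.3, -0.1], [0.5, -0.4], [0.2, 0.3], [0.6, -0.2], [0.0, -0.3], [0.3, 0.3], [-0.3, 0.5], [0.1, 0.8], [-0.1, 0.2], [-0.7, 1.8], [0.5, 1.2]]
[ 0.5093 -0.1446 -0.0194  0.1144]
[[-1.4, -0.9], [-0.2, -0.8], [-0.2, -0.1], [-0.6, 0.9], [-0.2, -0.5], [0.2, -1.0], [-0.7, -1.3], [-0.7, -1.0], [0.5, -0.6], [0.7, 0.2], [-0.6, 0.3], [1.2, 0.0], [-0.2, 0.0], [0.9, 0.0]]
```

```bash
cat > plan.py <<'E'
import sys,json,numpy as np
from scipy.spatial.transform import Rotation as R
from rig import telemetry
# usage: plan.py x y z yaw n  -> rows (tool axes) from measured pose, ending at pose, tool straight down
x,y,z,yaw,n=map(float,sys.argv[1:6]); n=int(n)
s=telemetry.read_state(); p=np.array(s['tcp_pos']); r=R.from_euler('xyz',s['eef_rot'])
T=R.from_euler('xyz',[np.pi,0,yaw]); w=(r.inv()*T).as_rotvec()/n; d=(np.array([x,y,z])-p)/n
rows=[]
for i in range(n):
    rows.append([round(float(v),4) for v in np.r_[r.inv().apply(d),w]]); r=r*R.from_rotvec(w)
print(json.dumps(rows))
E
python3 plan.py 0.5 -0.26 0.28 1.627 9
```

```text
[[0.0368, -0.0271, -0.0055, -0.0001, -0.0001, -0.1292], [0.0399, -0.0221, -0.0055, -0.0001, -0.0001, -0.1292], [0.0425, -0.0168, -0.0055, -0.0001, -0.0001, -0.1292], [0.0443, -0.0112, -0.0055, -0.0001, -0.0001, -0.1292], [0.0453, -0.0054, -0.0055, -0.0001, -0.0001, -0.1292], [0.0456, 0.0005, -0.0055, -0.0001, -0.0001, -0.1292], [0.0452, 0.0064, -0.0055, -0.0001, -0.0001, -0.1292], [0.044, 0.0122, -0.0055, -0.0001, -0.0001, -0.1292], [0.0421, 0.0178, -0.0055, -0.0001, -0.0001, -0.1292]]
```

```bash
python3 -m inch '[[0.037,-0.027,-0.0055,0,0,-0.129],[0.040,-0.022,-0.0055,0,0,-0.129],[0.0425,-0.017,-0.0055,0,0,-0.129],[0.044,-0.011,-0.0055,0,0,-0.129],[0.0455,-0.0055,-0.0055,0,0,-0.129],[0.0455,0.0005,-0.0055,0,0,-0.129],[0.045,0.0065,-0.0055,0,0,-0.129],[0.044,0.012,-0.0055,0,0,-0.129],[0.042,0.018,-0.0055,0,0,-0.130],[0,0,0,0,0,0]]' 0
python3 - <<'E'
from rig import telemetry, vision
import cv2,pickle
from h import *
s=telemetry.read_state(); print(s['tcp_pos'],s['eef_rot'],s['clock'])
c=cam('wrist'); pickle.dump(c,open('w1.pkl','wb'))
cv2.imwrite('pics/w1.png',vision.get_image('wrist'))
print(proj(c,[[.509,-.145,.144],[.509,-.145,0],[.5187,.0988,.16]]))
E
python3 plan.py 0.52 0.03 0.28 1.627 6
```

```text
clock: 1.4
tcp_pos: [0.5016, -0.2586, 0.2808]
eef_rot: [3.141, 0.0, 1.63]
contact_force: [-0.3, -0.4, -0.0]
finger_gap: 1.001
grasp_force: 0.0
[ 0.50158225 -0.25864195  0.28076202] [3.14107776e+00 1.02242725e-04 1.63014803e+00] 1.4
[[ 338.04700145   76.34263751]
 [ 332.75128548   89.73074236]
 [ 384.72900758 -360.0607227 ]]
[[0.048, 0.0059, 0.0001, 0.0, 0.0, 0.0001], [0.048, 0.0059, 0.0001, 0.0, 0.0, 0.0001], [0.048, 0.0059, 0.0001, 0.0, 0.0, 0.0001], [0.048, 0.0059, 0.0001, 0.0, 0.0, 0.0001], [0.048, 0.0059, 0.0001, 0.0, 0.0, 0.0001], [0.048, 0.0059, 0.0001, 0.0, 0.0, 0.0001]]
```

View pics/w1.png

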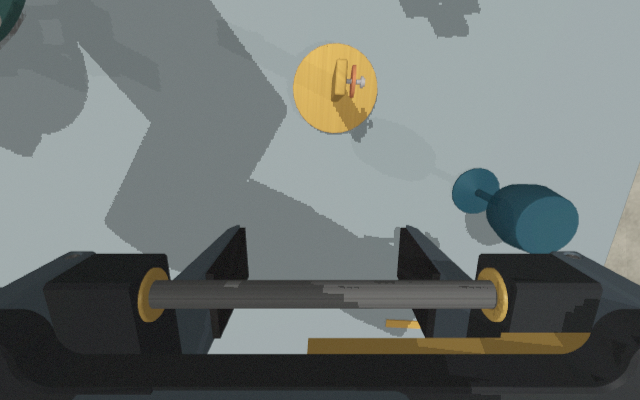

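The wrist picture shows the stand's foot ring spanning columns 293-378 and rows 43-133. The post top is at (341,79), the collar at (352,81), the head at (361,83), and the goblet at (535,215). The stand sits about 3 mm from my two-camera fit. Next, a look at the sign.

```bash
python3 -m inch '[[0.048,0.006,0,0,0,0],[0.048,0.006,0,0,0,0],[0.048,0.006,0,0,0,0],[0.048,0.006,0,0,0,0],[0.048,0.006,0,0,0,0],[0.048,0.006,0,0,0,0],[0,0,0,0,0,0]]'
python3 - <<'E'
from rig import telemetry, vision
import pickle
from h import *
c=cam('wrist'); pickle.dump(c,open('w2.pkl','wb'))
im=vision.get_image('wrist'); cv2.imwrite('pics/w2.png',im)
P=np.array([[-4,-20,152],[4,-20,152],[4,20,152],[-4,20,152]])*1e-3
q=proj(c,place(.5187,.0988,.0562,P,.01)); print(q)
o=(q.mean(0)-[50,60]).astype(int); o=np.maximum(o,0); print(o)
a=cv2.resize(im[o[1]:o[1]+120,o[0]:o[0]+100],None,fx=4,fy=4,interpolation=cv2.INTER_CUBIC)
w1=cv2.imread('pics/w1.png')[35:155,285:385]
cv2.imwrite('pics/w12.png',cv2.hconcat([a,cv2.resize(w1,None,fx=4,fy=4,interpolation=cv2.INTER_CUBIC)]))
E
```

```text
clock: 2.33
tcp_pos: [0.5206, 0.0302, 0.2802]
eef_rot: [-3.141, -0.0, 1.627]
contact_force: [-0.9, -0.8, 0.5]
finger_gap: 0.997
grasp_force: 0.0
[[319.5821498  153.12757456]
 [328.73725524 153.12038487]
 [328.96891031 105.00754669]
 [319.41837668 105.01690013]]
[274  69]
```

View pics/w12.png

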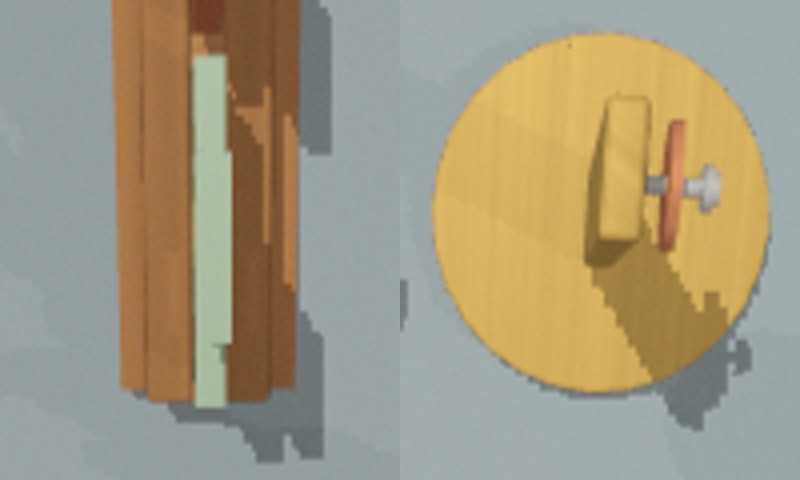

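The wrist crop shows the tab top at u 195-232, v 152-345 and the panel top at u 193-226, v 56-406. The stand's post top corners are at (608,97), (651,98), (643,240) and (600,238), with the head tip at (721,187). Sign and stand are both shifted about 3 mm from the two-camera fit, so I'll fit all the cameras jointly.

```bash
cat > joint.py <<'E'
from fit import *
import pickle
w1,w2=pickle.load(open('w1.pkl','rb')),pickle.load(open('w2.pkl','rb'))
OA,OB=[274,69],[285,35]
wg=[((-4,-20,152),(195,345)),((4,-20,152),(232,345)),((4,20,152),(232,152)),((-4,20,152),(195,152)),((-4,-45,88),(195,406)),((4,-45,88),(226,406)),((-4,45,88),(193,56)),((4,45,88),(226,56))]
wt=[((-5,15,144),(608,97)),((5,15,144),(651,98)),((5,-15,144),(643,240)),((-5,-15,144),(600,238)),((24.5,0,None),(721,187)),((14.5,0,None),(682,186))]
th=np.linspace(0,2*np.pi,361)
ring=np.vstack([np.c_[.055*np.cos(th),.055*np.sin(th),0*th+h] for h in(0,.01)])
def ext(q): return np.array([q[:,0].min(),q[:,0].max(),q[:,1].max()])
def footobs(l,r,b,O,off): return np.array([px((l,0),O,off)[0],px((r,0),O,off)[0],px((0,b),O,off)[1]])
def S(p,L): # sign with lean about y
    P=np.array([a for a,_ in L])*m@R.from_euler('y',p[3]).as_matrix().T
    return place(p[0],p[1],p[2],P,.01)
def T(p,L): return place(p[0],p[1],p[2],np.array([[a,b,(p[3]*1e3 if c is None else c)] for (a,b,c),_ in L])*m)
K=lambda L,O,off=0:px([k for _,k in L],O,off)
def res(v,full=False):
    s,t,b1,b2=v[:4],v[4:8],v[8:10],v[10:12]
    r=[proj(w2,S(s,wg))-K(wg,OA),proj(sc,S(s,sg))+b1-K(sg,O1),proj(si,S(s,sgs))+b2-K(sgs,O2),
       proj(w1,T(t,wt))-K(wt,OB,400),proj(sc,T(t,st))+b1-K(st,O1),proj(si,T(t,sts))+b2-K(sts,O3,400)]
    if full: return r
    F=place(t[0],t[1],0,ring)
    f=[ext(proj(w1,F))-footobs(432,770,393,OB,400),ext(proj(sc,F))+b1[[0,0,1]]-footobs(23,193,363,O1,0),ext(proj(si,F))+b2[[0,0,1]]-footobs(474,695,452,O3,400)]
    return np.concatenate([a.ravel() for a in r+f]+[[s[3]*20]])
s=least_squares(res,[.52,.097,.056,0,.512,-.147,0,.115,0,0,0,0],x_scale=[.01,.01,.05,.05,.01,.01,.05,.01,1,1,1,1],loss='soft_l1',f_scale=.5)
sd=np.sqrt(np.diag(np.linalg.inv(s.jac.T@s.jac)))*.5
print(np.round(s.x,4));print(np.round(sd,4))
for a in res(s.x,True): print(np.round(a,1).tolist())
E
python3 joint.py
```

```text
[ 5.2100e-01  9.7600e-02  6.0900e-02  1.2000e-03  5.1170e-01 -1.4510e-01
  1.3000e-02  1.1450e-01  1.6650e-01 -5.0470e-01 -1.2651e+00  5.5700e-02]
[7.000e-04 2.000e-04 5.500e-03 5.400e-03 2.000e-04 3.000e-04 1.440e-02
 1.100e-03 1.893e-01 2.252e-01 2.217e-01 3.715e-01]
[[0.1, -0.2], [-0.0, -0.3], [0.1, -0.0], [-0.2, 0.0], [0.2, 0.4], [-0.3, 0.3], [0.2, -0.0], [-0.2, -0.0]]
[[0.2, -0.1], [0.4, -0.4], [0.1, 0.4], [0.5, -0.2], [-0.0, -0.3], [0.2, 0.4], [-0.3, 0.5]]
[[0.0, 1.0], [-0.1, 0.4], [-0.8, 2.0], [0.4, 1.5]]
[[-0.2, -1.2], [0.6, -0.9], [0.3, 0.6], [-0.2, 0.5], [-0.2, 0.3], [-0.8, 0.0]]
[[-1.3, -0.8], [-0.2, -0.9], [-0.0, -0.2], [-0.3, 0.8]]
[[0.2, -0.5], [0.6, -0.9], [-0.9, -1.1], [-1.0, -1.0], [0.6, -0.7], [0.7, -0.1]]
```

```bash
python3 plan.py 0.521 0.0976 0.19 1.632 4
```

```text
[[0.0171, 0.0011, 0.0225, -0.0001, 0.0, -0.0015], [0.0171, 0.0011, 0.0225, -0.0001, 0.0, -0.0015], [0.0171, 0.0011, 0.0225, -0.0001, 0.0, -0.0015], [0.0171, 0.0011, 0.0225, -0.0001, 0.0, -0.0015]]
```

```bash
python3 -m inch '[[0.017,0.001,0.0225,0,0,-0.0015],[0.017,0.001,0.0225,0,0,-0.0015],[0.017,0.001,0.0225,0,0,-0.0015],[0.017,0.001,0.0225,0,0,-0.0015],[0,0,0,0,0,0]]'
python3 plan.py 0.521 0.0976 0.151 1.632 3
```

```text
clock: 3.0
tcp_pos: [0.52, 0.0959, 0.189]
eef_rot: [-3.139, 0.0, 1.631]
contact_force: [0.4, -0.2, -0.3]
finger_gap: 0.997
grasp_force: 0.0
[[0.0005, 0.0004, 0.0127, -0.001, 0.0001, -0.0004], [0.0005, 0.0004, 0.0127, -0.001, 0.0001, -0.0004], [0.0005, 0.0004, 0.0127, -0.001, 0.0001, -0.0004]]
```

```bash
python3 -m inch '[[0.0005,0.0004,0.013,0,0,0],[0.0005,0.0004,0.0125,0,0,0],[0.0005,0.0004,0.0125,0,0,0],[0,0,0,0,0,0]]'
python3 -m inch '[[0,0,0,0,0,0],[0,0,0,0,0,0],[0,0,0,0,0,0],[0,0,0,0,0,0],[0,0,0,0,0,0],[0,0,0,0,0,0],[0,0,0,0,0,0],[0,0,0,0,0,0]]' 1 10
python3 -m inch '[[0,0,0,0,0,0],[0,0,0,0,0,0]]' 1 40
```

```text
clock: 3.5
tcp_pos: [0.5214, 0.0984, 0.1514]
eef_rot: [-3.14, 0.0, 1.632]
contact_force: [0.1, -0.3, -0.2]
finger_gap: 1.004
grasp_force: 0.0
clock: 4.5
tcp_pos: [0.5219, 0.0986, 0.1524]
eef_rot: [-3.142, -0.0, 1.632]
contact_force: [0.3, 0.5, -0.4]
finger_gap: 0.155
grasp_force: 0.0
clock: 4.75
tcp_pos: [0.5218, 0.0986, 0.1524]
eef_rot: [-3.141, 0.0, 1.632]
contact_force: [-1.4, 0.0, 0.5]
finger_gap: 0.086
grasp_force: 40.0
```

```bash
python3 -m inch '[[0,0,-0.005,0,0,0],[0,0,-0.01,0,0,0],[0,0,-0.015,0,0,0],[0,0,-0.03,0,0,0],[0,0,-0.03,0,0,0],[0,0,-0.03,0,0,0],[0,0,-0.03,0,0,0],[0,0,-0.008,0,0,0],[0,0,0,0,0,0]]'
python3 plan.py 0.535 -0.1438 0.31 1.584 8
```

```text
clock: 5.88
tcp_pos: [0.5218, 0.0986, 0.3106]
eef_rot: [3.141, -0.0, 1.632]
contact_force: [-0.6, 0.4, -0.7]
finger_gap: 0.087
grasp_force: 40.0
[[-0.0303, -0.0002, 0.0001, 0.0001, -0.0, 0.006], [-0.0303, -0.0, 0.0001, 0.0001, -0.0, 0.006], [-0.0303, 0.0002, 0.0001, 0.0001, -0.0, 0.006], [-0.0303, 0.0003, 0.0001, 0.0001, -0.0, 0.006], [-0.0303, 0.0005, 0.0001, 0.0001, -0.0, 0.006], [-0.0303, 0.0007, 0.0001, 0.0001, -0.0, 0.006], [-0.0303, 0.0009, 0.0001, 0.0001, -0.0, 0.006], [-0.0303, 0.0011, 0.0001, 0.0001, -0.0, 0.006]]
```

```bash
python3 -m inch '[[-0.03,0,0,0,0,0.006],[-0.03,0,0,0,0,0.006],[-0.03,0,0,0,0,0.006],[-0.03,0.0005,0,0,0,0.006],[-0.03,0.0005,0,0,0,0.006],[-0.031,0.0007,0,0,0,0.006],[-0.031,0.001,0,0,0,0.006],[-0.0305,0.001,0,0,0,0.006],[0,0,0,0,0,0],[0,0,0,0,0,0]]'
python3 - <<'E'
from rig import telemetry, vision
from h import *
a=vision.get_image('scene'); b=vision.get_image('side')
cv2.imwrite('pics/sc2.png',a); cv2.imwrite('pics/si2.png',b)
cv2.imwrite('pics/c2.png',cv2.hconcat([cv2.resize(a[130:250,200:300],None,fx=4,fy=4,interpolation=cv2.INTER_CUBIC),cv2.resize(b[200:320,280:380],None,fx=4,fy=4,interpolation=cv2.INTER_CUBIC)]))
s=[telemetry.read_state() for _ in range(3)]
for k in s: print(k['tcp_pos'],k['eef_rot'],k['contact_force'])
E
```

```text
clock: 7.12
tcp_pos: [0.5348, -0.1432, 0.3094]
eef_rot: [-3.14, -0.001, 1.584]
contact_force: [-0.3, 0.3, -1.5]
finger_gap: 0.084
grasp_force: 40.0
[ 0.53500235 -0.14288494  0.30982873] [-3.14070654e+00 -3.91543279e-04  1.58445242e+00] [ 0.60082089 -0.62912674 -0.99839068]
[ 0.53500235 -0.14288494  0.30982873] [-3.14070654e+00 -3.91543279e-04  1.58445242e+00] [ 0.60082089 -0.62912674 -0.99839068]
[ 0.53500235 -0.14288494  0.30982873] [-3.14070654e+00 -3.91543279e-04  1.58445242e+00] [ 0.60082089 -0.62912674 -0.99839068]
```

View pics/c2.png

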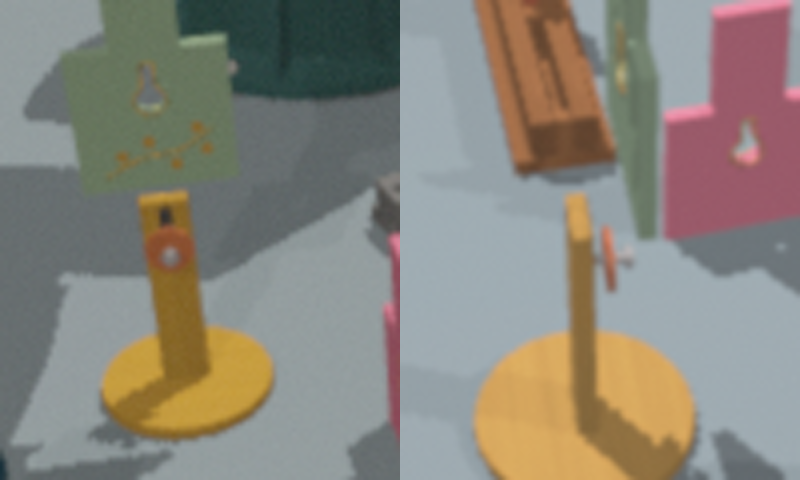

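The left crop (scene) has the held sign above the stand, with bottom corners at (83,193) and (238,181), the hole at about (150,100), and the screw head at (171,256). The right crop (side) has the plate bottom at about (648,237), clear above the head at (628,256). Now checking lateral alignment numerically.

```bash
python3 - <<'E'
from fit import *
b1=[.17,-.5]
O=[200,130]
t=(.5117,-.1451,.013)
def crop(q): return (q+b1-O+.5)*4-.5
zu=.3095-.1424
P=np.array([[26.5,-45,0],[26.5,45,0],[26.5,0,56],[26.5,-45,88],[26.5,45,88]])*1e-3+[0,0,zu]
print(crop(proj(sc,place(*t,P))).round(1))
for h in (.111,.1145,.118): print(h,crop(proj(sc,place(*t,[[.0245,0,h],[.0245,.001,h]]))).round(1))
print(crop(proj(sc,place(*t,np.array([[5,-15,144],[5,15,144]])*1e-3))).round(1))
E
```

```text
[[ 81.7 194. ]
 [238.5 175.1]
 [148.8  99. ]
 [ 58.4  56.5]
 [223.5  38.9]]
0.111 [[171.7 263.2]
 [173.4 263. ]]
0.1145 [[171.  258.3]
 [172.7 258.1]]
0.118 [[170.3 253.4]
 [172.  253.2]]
[[137.8 202.7]
 [188.5 196.5]]
```

```bash
python3 -m inch '[[-0.0005,0,0.01,0,0,0],[0,0,0.01,0,0,0],[0,0,0.01,0,0,0],[0,0,0.006,0,0,0],[0,0,0,0,0,0]]'
for i in 1; do python3 -m inch '[[0,0,0.001,0,0,0],[0,0,0.001,0,0,0],[0,0,0.001,0,0,0],[0,0,0,0,0,0]]'; done
python3 -m inch '[[0,0,0.001,0,0,0],[0,0,0.001,0,0,0],[0,0,0,0,0,0]]'
```

```text
clock: 7.85
tcp_pos: [0.5351, -0.144, 0.2739]
eef_rot: [-3.141, -0.0, 1.584]
contact_force: [0.4, -1.0, -1.1]
finger_gap: 0.084
grasp_force: 40.0
clock: 8.35
tcp_pos: [0.5353, -0.1441, 0.2715]
eef_rot: [3.142, 0.0, 1.584]
contact_force: [-0.4, 0.6, -2.1]
finger_gap: 0.083
grasp_force: 40.0
clock: 8.72
tcp_pos: [0.5352, -0.1441, 0.2693]
eef_rot: [-3.141, -0.0, 1.584]
contact_force: [0.0, 0.6, -1.5]
finger_gap: 0.083
grasp_force: 40.0
```

```bash
python3 -m inch '[[0,0,0.0005,0,0,0],[0,0,0.0005,0,0,0],[0,0,0,0,0,0]]' | egrep 'tcp|contact'
python3 -m inch '[[0,0,0.0005,0,0,0],[0,0,0.0005,0,0,0],[0,0,0,0,0,0]]' | egrep 'tcp|contact'
```

```text
tcp_pos: [0.5352, -0.1441, 0.2684]
contact_force: [0.3, -0.0, -1.6]
tcp_pos: [0.5352, -0.1441, 0.2674]
contact_force: [-0.4, 0.8, -2.2]
```

```bash
python3 -m inch '[[0,0,0.0005,0,0,0],[0,0,0.0005,0,0,0],[0,0,0,0,0,0]]' | egrep 'tcp|contact'
```

```text
tcp_pos: [0.5352, -0.1441, 0.2664]
contact_force: [0.1, -0.4, -1.6]
```

```bash
python3 -m inch '[[0,0,0.0005,0,0,0],[0,0,0.0005,0,0,0],[0,0,0,0,0,0]]' | egrep 'tcp|contact'
```

```text
tcp_pos: [0.5352, -0.1441, 0.2654]
contact_force: [-0.3, 0.4, -1.9]
```

Baseline Fz is about -1.7. Continuing in half-millimetre steps.

```bash
python3 -m inch '[[0,0,0.0005,0,0,0],[0,0,0.0005,0,0,0],[0,0,0,0,0,0]]' | egrep 'tcp|contact'
```

```text
tcp_pos: [0.5353, -0.1441, 0.2644]
contact_force: [-0.7, -0.2, -2.1]
```

```bash
python3 -m inch '[[0,0,0.0005,0,0,0],[0,0,0.0005,0,0,0],[0,0,0,0,0,0]]' | egrep 'tcp|contact'
```

```text
tcp_pos: [0.5353, -0.1441, 0.2634]
contact_force: [0.2, 0.3, -0.8]
```

```bash
python3 -m inch '[[0,0,0.0005,0,0,0],[0,0,0,0,0,0]]' | egrep 'tcp|contact'
```

```text
tcp_pos: [0.5352, -0.1441, 0.2629]
contact_force: [0.4, -0.3, -1.3]
```

```bash
python3 -m inch '[[0,0,0.0005,0,0,0],[0,0,0,0,0,0]]' | egrep 'tcp|contact'
```

```text
tcp_pos: [0.5352, -0.1441, 0.2624]
contact_force: [-0.7, -0.7, -0.6]
```

```bash
python3 -m inch '[[0,0,0.0005,0,0,0],[0,0,0,0,0,0]]' | egrep 'tcp|contact'
```

```text
tcp_pos: [0.5353, -0.1441, 0.2619]
contact_force: [0.1, 0.5, -1.4]
```

```bash
python3 -m inch '[[0,0,0.0005,0,0,0],[0,0,0,0,0,0]]' | egrep 'tcp|contact'
```

```text
tcp_pos: [0.5354, -0.1441, 0.2616]
contact_force: [-0.2, 0.1, 1.8]
```

Contact: Fz rose by about 3.4 N at TCP z 0.2616, so the screw is at z of about 0.114, in line with the camera fit (0.1145). Keyhole-over-screw is therefore at TCP z 0.2003 and home at 0.1803. Next I back off, move out in +x, and lower.

```bash
python3 -m inch '[[0,0,-0.004,0,0,0],[0,0.011,0,0,0,0],[0,0.011,0,0,0,0],[0,0,0.015,0,0,0],[0,0,0.02,0,0,0],[0,0,0.02,0,0,0],[0,0,0.01,0,0,0],[0,0,0,0,0,0],[0,0,0,0,0,0]]'
python3 - <<'E'
from rig import telemetry, vision
from h import *
a=vision.get_image('scene'); b=vision.get_image('side')
cv2.imwrite('pics/c3.png',cv2.hconcat([cv2.resize(a[130:250,200:300],None,fx=4,fy=4,interpolation=cv2.INTER_CUBIC),cv2.resize(b[200:320,280:380],None,fx=4,fy=4,interpolation=cv2.INTER_CUBIC)]))
s=telemetry.read_state(); print(s['tcp_pos'],s['eef_rot'],s['contact_force'])
E
```

```text
clock: 13.1
tcp_pos: [0.5576, -0.144, 0.2009]
eef_rot: [3.141, 0.0, 1.584]
contact_force: [0.6, -0.4, -3.1]
finger_gap: 0.084
grasp_force: 40.0
[ 0.55767637 -0.14394383  0.20115708] [3.14046466e+00 3.60790043e-04 1.58378850e+00] [ 0.32501625  0.51025098 -1.45612365]
```

View pics/c3.png

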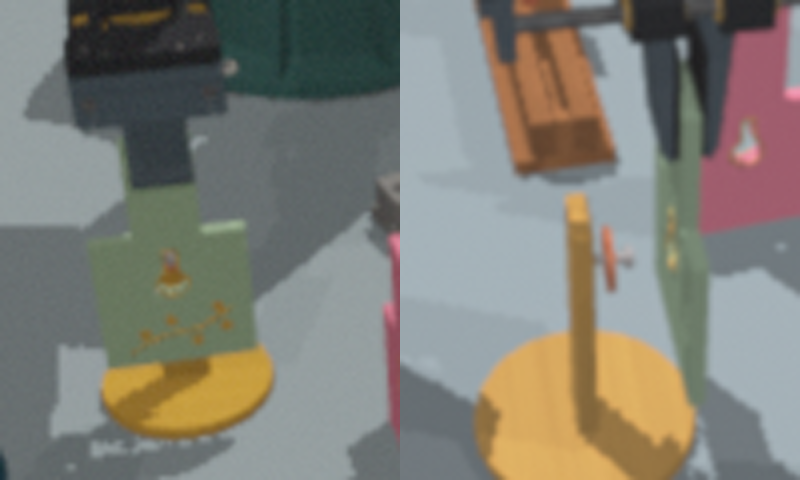

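In the left crop the hole is at (171,280), with the screw hidden behind it. In the right crop the plate stands clear at (690,300), about 16 mm in front of the head at (628,257). Advancing in.

```bash
python3 -m inch '[[0,-0.005,0.0003,0,0,0],[0,-0.005,0.0003,0,0,0],[0,-0.004,0,0,0,0],[0,0,0,0,0,0]]' | egrep 'tcp|contact'
python3 -m inch '[[0,-0.001,0,0,0,0],[0,-0.001,0,0,0,0],[0,0,0,0,0,0]]' | egrep 'tcp|contact'
```

```text
tcp_pos: [0.543, -0.144, 0.1999]
contact_force: [-0.4, 0.1, -1.9]
tcp_pos: [0.5412, -0.144, 0.1998]
contact_force: [0.4, 0.3, -1.7]
```

```bash
python3 -m inch '[[0,-0.001,0,0,0,0],[0,-0.001,0,0,0,0],[0,0,0,0,0,0]]' | egrep 'tcp|contact'
```

```text
tcp_pos: [0.5392, -0.144, 0.1998]
contact_force: [-0.1, 0.8, -0.6]
```

```bash
python3 -m inch '[[0,-0.001,0,0,0,0],[0,-0.001,0,0,0,0],[0,0,0,0,0,0]]' | egrep 'tcp|contact'
```

```text
tcp_pos: [0.5372, -0.1441, 0.1999]
contact_force: [-0.2, -0.9, -2.1]
```

```bash
python3 -m inch '[[0,-0.001,-0.0003,0,0,0],[0,-0.001,0,0,0,0],[0,0,0,0,0,0]]' | egrep 'tcp|contact'
```

```text
tcp_pos: [0.5352, -0.1441, 0.2001]
contact_force: [-0.3, 0.8, -1.3]
```

```bash
python3 -m inch '[[0,-0.001,0,0,0,0],[0,-0.001,0,0,0,0],[0,0,0,0,0,0]]' | egrep 'tcp|contact'
```

```text
tcp_pos: [0.5332, -0.1441, 0.2001]
contact_force: [0.3, 0.1, -1.8]
```

```bash
python3 -m inch '[[0,-0.001,0,0,0,0],[0,-0.001,0,0,0,0],[0,0,0,0,0,0]]' | egrep 'tcp|contact'
```

```text
tcp_pos: [0.5312, -0.1441, 0.2001]
contact_force: [0.2, 0.6, -0.6]
```

Expected collar contact is around TCP x 0.531. Continuing in 1 mm steps.

```bash
python3 -m inch '[[0,-0.001,0,0,0,0],[0,0,0,0,0,0]]' | egrep 'tcp|contact'
```

```text
tcp_pos: [0.5302, -0.1441, 0.2001]
contact_force: [0.6, -0.2, -2.6]
```

```bash
python3 -m inch '[[0,-0.001,0,0,0,0],[0,0,0,0,0,0]]' | egrep 'tcp|contact'
```

```text
tcp_pos: [0.5295, -0.1442, 0.2002]
contact_force: [2.4, 0.8, -3.1]
```

```bash
python3 -m inch '[[0,-0.001,0,0,0,0],[0,0,0,0,0,0]]' | egrep 'tcp|contact'
```

```text
tcp_pos: [0.5284, -0.1442, 0.2002]
contact_force: [3.2, 0.7, -2.1]
```

Collar contact came at about x 0.530, so 4 mm of push means x 0.526.

```bash
python3 -m inch '[[0,-0.001,0,0,0,0],[0,-0.0007,0,0,0,0],[0,0,0,0,0,0]]' | egrep 'tcp|contact'
```

```text
tcp_pos: [0.5266, -0.1442, 0.2002]
contact_force: [3.3, 0.6, -2.7]
```

```bash
python3 -m inch '[[0,-0.0007,0,0,0,0],[0,0,0,0,0,0]]' | egrep 'tcp|contact'
```

```text
tcp_pos: [0.5259, -0.1442, 0.2002]
contact_force: [4.1, 1.4, -1.9]
```

```bash
python3 -m inch '[[0,0,0.001,0,0,0],[0,0,0.001,0,0,0],[0,0,0,0,0,0]]' | egrep 'tcp|contact'
```

```text
tcp_pos: [0.5259, -0.1443, 0.1981]
contact_force: [3.8, -0.0, 0.0]
```

```bash
python3 -m inch '[[0,0,0.001,0,0,0],[0,0,0.001,0,0,0],[0,0,0,0,0,0]]' | egrep 'tcp|contact'
```

```text
tcp_pos: [0.5258, -0.1442, 0.196]
contact_force: [3.1, 0.5, -0.4]
```

```bash
python3 -m inch '[[0,0,0.001,0,0,0],[0,0,0.001,0,0,0],[0,0,0,0,0,0]]' | egrep 'tcp|contact'
```

```text
tcp_pos: [0.5258, -0.1442, 0.194]
contact_force: [3.4, -0.1, -1.1]
```

```bash
python3 -m inch '[[0,0,0.001,0,0,0],[0,0,0.001,0,0,0],[0,0,0,0,0,0]]' | egrep 'tcp|contact'
```

```text
tcp_pos: [0.5258, -0.1443, 0.192]
contact_force: [3.7, 0.7, -0.7]
```

```bash
python3 -m inch '[[0,0,0.001,0,0,0],[0,0,0.001,0,0,0],[0,0,0,0,0,0]]' | egrep 'tcp|contact'
```

```text
tcp_pos: [0.5258, -0.1442, 0.19]
contact_force: [2.8, -0.3, -1.1]
```

```bash
python3 -m inch '[[0,0,0.001,0,0,0],[0,0,0.001,0,0,0],[0,0,0.001,0,0,0],[0,0,0,0,0,0]]' | egrep 'tcp|contact'
```

```text
tcp_pos: [0.5258, -0.1442, 0.187]
contact_force: [3.8, -1.0, -1.0]
```

```bash
python3 -m inch '[[0,0,0.001,0,0,0],[0,0,0.001,0,0,0],[0,0,0.001,0,0,0],[0,0,0,0,0,0]]' | egrep 'tcp|contact'
```

```text
tcp_pos: [0.5258, -0.1442, 0.184]
contact_force: [4.2, -0.9, -1.2]
```

```bash
python3 -m inch '[[0,0,0.001,0,0,0],[0,0,0.001,0,0,0],[0,0,0,0,0,0]]' | egrep 'tcp|contact'
```

```text
tcp_pos: [0.5258, -0.1442, 0.182]
contact_force: [3.9, -0.1, -1.0]
```

```bash
python3 -m inch '[[0,0,0.0005,0,0,0],[0,0,0.0005,0,0,0],[0,0,0,0,0,0]]' | egrep 'tcp|contact'
```

```text
tcp_pos: [0.5258, -0.1442, 0.1811]
contact_force: [4.8, 0.1, 0.3]
```

```bash
python3 -m inch '[[0,0,0.0005,0,0,0],[0,0,0,0,0,0]]' | egrep 'tcp|contact'
```

```text
tcp_pos: [0.5259, -0.1442, 0.1806]
contact_force: [3.6, 0.5, -0.3]
```

```bash
python3 -m inch '[[0,0,0.0005,0,0,0],[0,0,0,0,0,0]]' | egrep 'tcp|contact'
```

```text
tcp_pos: [0.5259, -0.1442, 0.1802]
contact_force: [3.0, 0.5, 2.5]
```

```bash
python3 -m inch '[[0,0,0.0004,0,0,0],[0,0,0,0,0,0]]' | egrep 'tcp|contact'
```

```text
tcp_pos: [0.526, -0.1443, 0.1801]
contact_force: [2.2, 0.3, 7.3]
```

Seated: Fz rises sharply at z 0.1801, the predicted home height. I'll ease out 1.5 mm toward the head so the spring doesn't jump, then open and look.

```bash
python3 -m inch '[[0,0.0008,0,0,0,0],[0,0.0007,0,0,0,0],[0,0,0,0,0,0]]' | egrep 'tcp|contact'
python3 -m inch '[[0,0,0,0,0,0],[0,0,0,0,0,0]]' 1 5 | egrep 'tcp|contact|gap'
python3 -m inch '[[0,0,0,0,0,0],[0,0,0,0,0,0],[0,0,0,0,0,0],[0,0,0,0,0,0],[0,0,0,0,0,0],[0,0,0,0,0,0]]' 0.5 5
python3 - <<'E'
from rig import vision
from h import *
a=vision.get_image('scene'); b=vision.get_image('side')
cv2.imwrite('pics/c4.png',cv2.hconcat([cv2.resize(a[130:250,200:300],None,fx=4,fy=4,interpolation=cv2.INTER_CUBIC),cv2.resize(b[200:320,280:380],None,fx=4,fy=4,interpolation=cv2.INTER_CUBIC)]))
E
```

```text
tcp_pos: [0.5268, -0.1442, 0.1799]
contact_force: [-3.3, 0.4, 11.2]
tcp_pos: [0.5273, -0.1442, 0.1799]
contact_force: [1.7, 0.9, 5.8]
finger_gap: 0.087
clock: 23.08
tcp_pos: [0.5274, -0.1442, 0.1797]
eef_rot: [-3.142, 0.0, 1.584]
contact_force: [0.6, -1.0, -0.2]
finger_gap: 0.502
grasp_force: 0.0
```

View pics/c4.png

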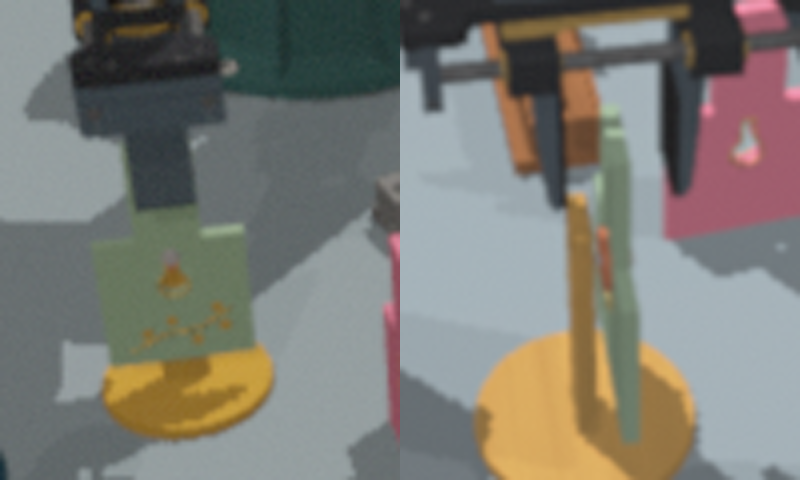

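The sign hangs upright behind the screw head, which sits at (171,257) at the top of the slot, and the open fingers clear the tab on both sides. Withdrawing straight up.

```bash
python3 -m inch '[[0,0,-0.01,0,0,0],[0,0,-0.02,0,0,0],[0,0,-0.03,0,0,0],[0,0,-0.03,0,0,0],[0,0,-0.03,0,0,0],[0,0,-0.02,0,0,0],[0,0,0,0,0,0],[0,0,0,0,0,0],[0,0,0,0,0,0],[0,0,0,0,0,0]]'
python3 - <<'E'
from rig import vision
from h import *
a=vision.get_image('scene'); b=vision.get_image('side')
z=lambda i:cv2.resize(i,None,fx=4,fy=4,interpolation=cv2.INTER_CUBIC)
cv2.imwrite('pics/c5.png',cv2.hconcat([z(a[130:250,200:300]),z(b[200:320,280:380])]))
for n,i in(('scene',a),('side',b)):
    d=cv2.absdiff(i,cv2.imread(f'pics/{n}0.png')).max(2)
    for nm,bx in ({'goblet':(160,225,215,305),'votive':(345,235,385,285),'candle':(450,150,495,255),'terra':(362,155,398,200)} if n=='scene' else {'goblet':(435,275,490,365),'votive':(390,180,428,228),'candle':(345,80,382,170)}).items():
        print(n,nm,(d[bx[1]:bx[3],bx[0]:bx[2]]>50).mean().round(3))
E
```

```text
clock: 24.42
tcp_pos: [0.5271, -0.1442, 0.319]
eef_rot: [-3.14, -0.0, 1.584]
contact_force: [0.1, -0.6, -0.4]
finger_gap: 0.497
grasp_force: 0.0
scene goblet 0.0
scene votive 0.0
scene candle 0.0
scene terra 0.0
side goblet 0.0
side votive 0.0
side candle 0.491
```

View pics/c5.png

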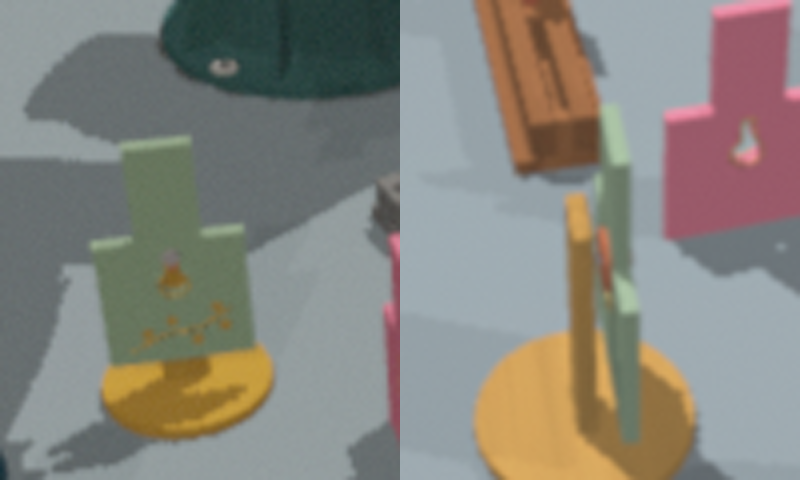

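The sign hangs free and upright, with the head at (171,257) at the top of the slot. The other objects are unchanged. The side-view difference at the candlestick is only the arm in front of it, since the scene view shows no change there.

```bash
python3 -c "
from rig import ticket
print(ticket.close_job())"
```

```text
the job is handed in; nothing more can be done
None
```

The sage sign now hangs upright on the brass stand with the screw home at the top of the slot, no force I read on the way passed about 13 N, the other objects were left where they were, and the job was handed in at about 24.5 s.

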